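Close the rice press and find its lock

ROBOT

A 6-joint arm with a two-finger parallel gripper is mounted at the origin on a cart in front of the work surface, level with it; the furniture and walls round the work are solid. World frame = base frame: x ahead of the robot, y to its left, z up, the work surface at z = 0. Lengths are in m, angles in rad, forces in N, time in s.
With the tool pointing down it reaches from about 0.35 to 0.775 m from the base axis. Payload 7.3 kg.
Tool frame: the origin (TCP) lies at the very end of the fingers, on their centre line; the grasp point (between the pads) lies 19 mm behind it; z points along the fingers, y is the line along which they close (so a half turn about z gives the same grasp; the last joint's range is limited). The gripper opens to 92 mm and grips with 3 to 60 N. Pads are 19 mm wide; open, the fingers measure 130 mm over their backs; the gripper's body (75 mm by 190 mm) begins 47 mm behind the grasp point.
Start: joints at [-1.368, 0.342, 1.524, -0, 1.275, -0.146], TCP at [0.179, -0.493, 0.227] pointing down, gripper open.
Joint ranges: [-2.53, 2.53], [-0.77, 2.02], [0.04, 2.7], [-1, 4.14], [0.28, 2.66], [-3.11, 3.11]. Speed limits (rad/s): [2.57, 2.57, 3.14, 3.14, 3.14, 3.14].

INTERFACE

Orientations are given as [roll, pitch, yaw] about the fixed x, y, z axes, in that order (R = Rz(yaw) Ry(pitch) Rx(roll)).
In Python, from cell import robot gives the robot as it stands. The module is installed in compiled form; this text tells all that it offers.
- The arm moves only by the tool arm_command, never from a script. Its argument "moves" is a list of rows, each a list of 3 entries, a list of its own where there are three numbers: the shift along the tool's x, y, z in m, then the turn, a rotation vector about the tool's x, y, z in rad, then the finger opening in m, from 0 to 0.0918. In form: [[[dx, dy, dz], [ax, ay, az], claw], ...]. A call has exactly 5 rows; each row is the pose to reach, as a shift and turn from the pose commanded when the call began, along the tool's axes at that moment; what a row does not reach only later rows make up. A row lasts 1/10 s, in which the tool goes at most 50 mm and 8.59 degrees, less where a joint would pass 70% of its speed; a pose out of reach is approached as far as the arm can. A call with a gripper value outside its range is refused whole. The fingers move at their own pace and stop on an object; "squeeze" is the grip in N (left out, the last holds). Time passes only in rows, so rows that repeat a pose let the fingers close, or fill a call up. It gives the time, the measured TCP pose, the force, the opening and the grip force at its end, in the units of the state.
- robot.observe(): the state, without advancing time (a new reading comes with each control period).
- robot.read_camera(name): name is "scene" or "top" or "wrist"; returns the picture (420x560x3 uint8, red, green, blue); there is no depth.
- robot.camera_model(name): a dict with "fx", "fy", "cx", "cy" (pixels), "k1" (the pictures are not rectified: a ray, as slopes to the right and down, at radius r is drawn at 1 + k1 r^2 times it, then the intrinsics apply), "R" (3x3) and "t" (3): a world point X has camera coordinates R X + t. Camera axes: x right, y down, z forward; pixel columns grow to the right and rows downward; lengths in m; the calibration is good to about 2 mm. A picture is of the moment at which its call begins: read the wrist's pose just before it. camera_model takes no time and is no camera call; for the wrist camera it gives the pose at the moment of the call.
- robot.hand_in(): hands the job in; it is judged then, once.
The state is a dict: "time": time; "qpos": joint angles; "qvel": joint speeds; "joint_efforts": joint torques, N m; "tool_pos": TCP position; "tool_rot": TCP orientation; "contact_force": force on the tool from outside, world axes, zero at the start; "torque": the same for the moment, N m; "opening": finger opening in m; "grip_force": force on a finger pad.
Only numpy, scipy, OpenCV 4.12 (cv2) and the standard library are available. Lean on these libraries where they do the work, as an engineer would, in place of code of your own. Each camera call takes 0.05 s, during which the arm holds its last target. There are 200 camera calls.

TASK

Close the rice-moulding press: lift its top plate by the T-key, keep it level and set it gently down over the two guide pins until it lies flat on the mould block. Then feel for the lock: turn the T-key gently back and forth until it drops into the hidden slot, and from there turn it clockwise (seen from above) as far as it goes, until its bar stands square to the block. Do not force anything, and leave the things standing round about where they are.

Things in the scene. Friction and masses are not known exactly. Their poses are not given: they have to be found in the camera images.
- press_base: the press's fixed lower half: aluminium foot slab 130 x 220 x 8 mm (x, y, z) under a white mould block 100 x 190 mm, its flat top 40 mm above the table, with two moulding cavities. Two upright steel guide pins, 14 mm in diameter, at y = +80 and -80 mm, rounded tips 82 mm above the table. Origin: centre of its underside, z up, y along its long side; -x side: the lock's bolt
- base_top (a point): centre of the mould block's flat top, 40 mm above the table, axes as press_base
- lock_well (a point): centre of a round well 60 mm wide in the mould block; in it, 1 mm below the block's top, the dark lock rotor with a cross-shaped slot (4 arms, 90 degrees apart, 12 mm wide, 13 mm deep) at a hidden angle, not told by this point's axes. It stays put under a lightly rubbing key (needs 0.2 N m); turned clockwise by the engaged key it goes 0.8 to 1.1 rad to its stop and pushes the bolt out
- top_plate: the loose upper half: flat steel plate 100 x 190 x 14 mm (x, y, z), about 0.5 kg; two through holes 17 mm wide at y = +80 and -80 mm go over the guide pins (either way round). Origin: centre of its underside, z up. Closed, its origin is at base_top. The captive black T-key in its centre is the handle: the plate hangs level from it and keeps its angle to it by slight friction (0.03 N m)
- key_grip (a point): centre of the T-key's black crossbar: 80 mm long (this point's x), 14 mm thick (y), 20 mm high. With the key up it is 58 mm above the plate's underside (bar from 48 to 68 mm), on a round stem 12 mm thick on the plate's centre axis. The key turns in the plate about the vertical. Its weight and a light spring (3 N) push it down: held loosely it sinks by itself over the slot
- key_bit (a point): underside of the key's flat bit, 38 x 7 mm, lying along the crossbar (x), under the plate's centre; flush with the plate's underside when the key is up. It drops in when along any arm of the slot to about 0.1 rad. With the plate just closed and the key not turned in it, one slot arm lies 0.2 to 0.8 rad away to one side, not known which, and another farther off on the other side
- key_drop (a joint): how far the T-key has sunk into the plate, m: 0 = up, about 0.001 resting on the rotor out of the slot, about 0.011 = dropped in the slot (engaged). Once engaged, locked (at the stop) means that the crossbar has come clockwise to stand along or across the block's long side, the first such position it meets; the bit has about 0.13 rad of play in the slot either way
- rice_tub: bystander: white lidded food tub, 103 x 144 x 56 mm, origin under its centre
- steel_cup_3: bystander: small steel cup, 68 mm wide, 42 mm high, origin under its centre
- sauce_pot_4: bystander: lidded portion pot, 53 mm wide, 36 mm high, origin under its centre
- chilli_jar: bystander: lidded glass jar, 65 mm wide, 94 mm high, origin under its centre

How it is judged:
On the way, in this order (a step that is already met when the one before it is completed fails the run):
1. the top plate lies flat on the mould block, over both pins (horizontal distance between top_plate and base_top below 0.005 m and z of top_plate in the frame of base_top below 0.003 m and angle between the y axis of top_plate and the y axis of press_base, either way round below 0.08 rad), for 0.2 s.
2. the key has dropped in and is turned to its locked position, its bar square to the block (value of joint key_drop above 0.007 m and (angle between the x axis of key_grip and the x axis of press_base, either way round below 0.15 rad or angle between the x axis of key_grip and the y axis of press_base, either way round below 0.15 rad)), for 0.2 s.
At the end, for the whole second after the job is handed in: The top plate lies still and flat on the mould block over both pins (centre within 5 mm, lifted by less than 3 mm, long axes within 0.08 rad), the T-key is sunk in the slot (by more than 7 mm) and turned to locked: its crossbar along or across the block's long side within 0.15 rad (all of step 1 and all of step 2 and linear speed of top_plate below 0.02 m/s); the robot touches nothing.
It fails at once if the press is forced: more than 100 N between the upper half (with its key) and the lower half (contact force between top_plate and press_base above 100 N).
It fails at once if the top plate is tilted by more than 0.3 rad (angle between top_plate's own z axis and vertical above 0.3 rad).
It fails at once if a bystander is moved by more than 30 mm (distance of any of rice_tub, steel_cup_3, sauce_pot_4, chilli_jar from where it was at the start of the episode above 0.03 m).
It also fails if it takes over 72 s, if anything falls off the work surface, if the arm or the gripper's body presses on something with over 40 N, if the wrist force passes 120 N, or if a joint passes its speed limit or range.

## Working session

There is one attempt and no reset: what is moved stays moved. The work goes in short steps, Python scripts to look and compute and a tool call to move; the robot and the scene stay as the last step left them, time stands still between calls to the robot, and variables do not carry over. Pictures are saved under pics/ and viewed, at most 10 in all, crops included, and the job is handed in when it is done.

Besides the shell and the picture viewer there is one more tool, called after "Request:" by a JSON object that holds its "name" and its "arguments", one argument or row to a line. arm_command: Moves the arm, as the interface text tells. Its arguments: {"type":"object","properties":{"moves":{"type":"array"},"squeeze":{"type":"number"}},"required":["moves"]}

```bash
mkdir -p pics
cat > h.py <<'E'
import numpy as np, cv2
from cell import robot
def snap(n,f):
    m=robot.camera_model(n); im=robot.read_camera(n); cv2.imwrite(f'pics/{f}.png',im[:,:,::-1]); return im,m
def ray(m,u,v):
    d=np.array([(u-m['cx'])/m['fx'],(v-m['cy'])/m['fy']]); s=d.copy()
    for _ in range(20): s=d/(1+m['k1']*(s@s))
    R=np.array(m['R']); t=np.array(m['t']).ravel()
    return -R.T@t, R.T@np.array([s[0],s[1],1])
def onz(m,u,v,z):
    o,d=ray(m,u,v); return (o+d*(z-o[2])/d[2]).round(4)
def proj(m,X):
    c=np.array(m['R'])@np.array(X)+np.array(m['t']).ravel(); s=c[:2]/c[2]; s=s*(1+m['k1']*(s@s))
    return np.array([m['fx']*s[0]+m['cx'],m['fy']*s[1]+m['cy']])
E
python3 - <<'E'
from h import *
s=robot.observe();print(s)
for n in('top','scene'):
    im,m=snap(n,n+'0');print(n,m)
a=cv2.imread('pics/top0.png');b=cv2.imread('pics/scene0.png')
E
```

```text
{'time': 0.0, 'qpos': array([-1.36799079e+00,  3.42696764e-01,  1.52501841e+00, -2.06105426e-06,
        1.27540753e+00, -1.46008383e-01]), 'qvel': array([ 0.00100374,  0.00179851,  0.0004212 , -0.00037969,  0.00059648,
       -0.00034374]), 'joint_efforts': array([-5.68769046e-04, -4.31238949e+01, -2.44221997e+01,  7.17423437e-02,
        5.59775520e-02, -1.06449822e-04]), 'tool_pos': array([ 0.17936876, -0.49297087,  0.22605796]), 'tool_rot': array([-3.1400786e+00, -2.2065735e-04,  3.4881435e-01]), 'contact_force': array([-0.09828534, -0.25996636, -0.37875817]), 'torque': array([-0.00248294, -0.04766072, -0.01484522]), 'grip_force': 0.0, 'opening': 0.09129594246128639}
top {'fx': 422.4506969980249, 'fy': 422.4506969980249, 'cx': 277.0672483432477, 'cy': 210.83694974985488, 'k1': 0.03578514137146502, 'R': array([[-0.01852474, -0.99952416,  0.02466329],
       [-0.99373412,  0.0156868 , -0.11066352],
       [ 0.11022398, -0.02655876, -0.99355186]]), 't': array([-0.10617508,  0.59296689,  0.98870386])}
scene {'fx': 533.202929669608, 'fy': 533.202929669608, 'cx': 271.599842642473, 'cy': 209.50713710446226, 'k1': 0.06930432054774004, 'R': array([[-0.90967767, -0.41509115, -0.01363353],
       [-0.17122057,  0.40473519, -0.89826106],
       [ 0.37837819, -0.81479369, -0.43925071]]), 't': array([0.47014747, 0.20479657, 1.33423541])}
```

View pics/top0.png

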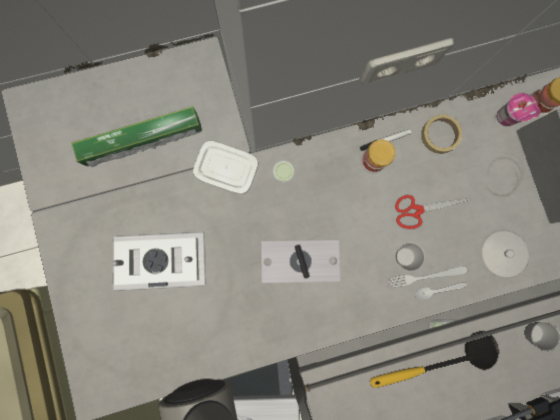

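View pics/scene0.png

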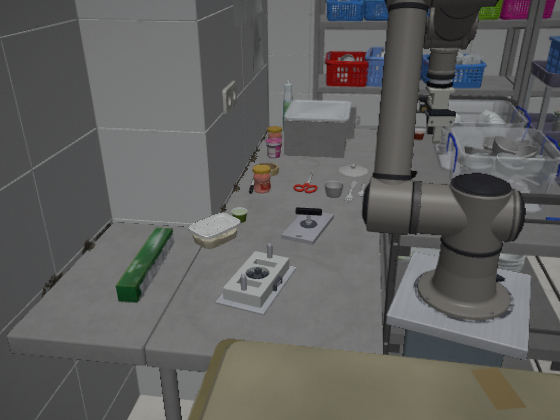

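Top view: base at about (157,261), plate at (300,261), with the key bar running (298,247)–(306,277). An enlarged crop comes next.

Run:
```python
from h import *
a=cv2.imread('pics/top0.png')[222:302,100:350]
cv2.imwrite('pics/c1.png',cv2.resize(a,None,fx=3.2,fy=3.2,interpolation=cv2.INTER_CUBIC))
m=robot.camera_model('top')
for p,z in [((157,261),.04),((300,261),.014),((120,263),.082),((189,259),.082),((298,247),.068),((306,277),.068)]: print(p,onz(m,*p,z))
```

```text
(157, 261) [0.4762 0.1685 0.04  ]
(300, 261) [ 0.4693 -0.1705  0.014 ]
(120, 263) [0.4736 0.2396 0.082 ]
(189, 259) [0.4793 0.0863 0.082 ]
(298, 247) [ 0.5021 -0.1625  0.068 ]
(306, 277) [ 0.433  -0.1792  0.068 ]
```

View pics/c1.png

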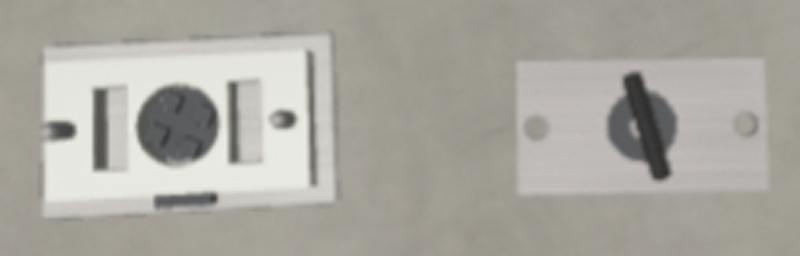

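Request:
{"name": "arm_command", "arguments": {
  "moves": [
    [[0.19,-0.1,0],[0,0,-0.74],0.09],
    [[0.19,-0.1,0],[0,0,-0.74],0.09],
    [[0.19,-0.1,0],[0,0,-0.74],0.09],
    [[0.19,-0.1,0],[0,0,-0.74],0.09],
    [[0.19,-0.1,0],[0,0,-0.74],0.09]
  ]
}}

```text
time: 0.6
tool_pos: [0.3258, -0.3309, 0.2266]
tool_rot: [-3.141, -0.002, 1.098]
contact_force: [-0.8, 0.4, -0.4]
opening: 0.0899
grip_force: 0.0
```

Run:
```python
from h import *
m=robot.camera_model('top')
H=[onz(m,100+a/3.2,222+b/3.2,.014) for a,b in((536,127),(746,124))];print(H,(H[0]+H[1])/2,'plate yaw',np.arctan2(*((H[0]-H[1])[:2]*[-1,1])))
B=[onz(m,100+a/3.2,222+b/3.2,.068) for a,b in((632,75),(661,178))];print((B[0]+B[1])/2,'bar yaw',np.arctan2(*(B[0]-B[1])[1::-1]))
print(onz(m,155.6,260.75,.039))
C=[onz(m,100+a/3.2,222+b/3.2,.04) for a,b in((43,55),(307,50),(312,188),(47,200))];print(C,sum(C)/4)
s=robot.observe();print(s['tool_pos'],s['tool_rot'],s['time'])
w=robot.camera_model('wrist');R=np.array(w['R']);print('cam',-R.T@np.array(w['t']).ravel(),R,w['fx'])
```

```text
[array([ 0.4691, -0.0913,  0.014 ]), array([ 0.4685, -0.2516,  0.014 ])] [ 0.4688  -0.17145  0.014  ] plate yaw -0.0037429644294499588
[ 0.46865 -0.17095  0.068  ] bar yaw 0.2522685498378371
[0.4768 0.172  0.039 ]
[array([0.5293, 0.2704, 0.04  ]), array([0.5294, 0.0778, 0.04  ]), array([0.4282, 0.0738, 0.04  ]), array([0.424 , 0.2647, 0.04  ])] [0.477725 0.171675 0.04    ]
[ 0.32583912 -0.33091029  0.22656886] [-3.14111905e+00 -1.56528092e-03  1.09829605e+00] 0.6
cam [ 0.36420516 -0.25698168  0.38471633] [[ 8.90353142e-01 -4.55270330e-01  4.57661811e-04]
 [-4.33856885e-01 -8.48170235e-01  3.03933309e-01]
 [-1.37983643e-01 -2.70806536e-01 -9.52693201e-01]] 366.0773720167412
```

Request:
{"name": "arm_command", "arguments": {
  "moves": [
    [[0.197,0.012,0],[0,0,-0.74],0.09],
    [[0.197,0.012,0],[0,0,-0.74],0.09],
    [[0.197,0.012,0],[0,0,-0.74],0.09],
    [[0.197,0.012,0],[0,0,-0.74],0.09],
    [[0.197,0.012,0],[0,0,-0.74],0.09]
  ]
}}

```text
time: 1.1
tool_pos: [0.4276, -0.1607, 0.2265]
tool_rot: [3.141, -0.002, 1.841]
contact_force: [-0.8, -1.8, 0.4]
opening: 0.0904
grip_force: 0.0
```

Request:
{"name": "arm_command", "arguments": {
  "moves": [
    [[0.153,0.096,0],[0,0,-0.74],0.09],
    [[0.153,0.096,0],[0,0,-0.74],0.09],
    [[0.153,0.096,0],[0,0,-0.74],0.09],
    [[0.153,0.096,0],[0,0,-0.74],0.09],
    [[0.153,0.096,0],[0,0,-0.74],0.09]
  ]
}}

```text
time: 1.6
tool_pos: [0.48, 0.0105, 0.2263]
tool_rot: [3.141, -0.001, 2.579]
contact_force: [0.3, 0.6, -0.1]
opening: 0.0901
grip_force: 0.0
```

Request:
{"name": "arm_command", "arguments": {
  "moves": [
    [[0.048,0.174,0],[0,0,-0.74],0.09],
    [[0.048,0.174,0],[0,0,-0.74],0.09],
    [[0.048,0.174,0],[0,0,-0.74],0.09],
    [[0.048,0.174,0],[0,0,-0.74],0.09],
    [[0.048,0.174,0],[0,0,-0.74],0.09]
  ]
}}

```text
time: 2.1
tool_pos: [0.5338, 0.183, 0.2258]
tool_rot: [3.141, -0.001, -2.964]
contact_force: [-0.4, -0.2, 0.3]
opening: 0.0903
grip_force: 0.0
```

Run:
```python
from h import *
import pickle
s=robot.observe();print(s['tool_pos'],s['tool_rot'],s['time'],s['qpos'])
im,m=snap('wrist','w1');pickle.dump(m,open('w1.pkl','wb'))
```

```text
[0.53376164 0.18298833 0.22576402] [ 3.14060018e+00 -5.62780467e-04 -2.96411170e+00] 2.1 [ 1.93884819e-01  4.15208557e-01  1.41479773e+00  1.03604009e-03
  1.31213293e+00 -1.55465746e+00]
```

View pics/w1.png

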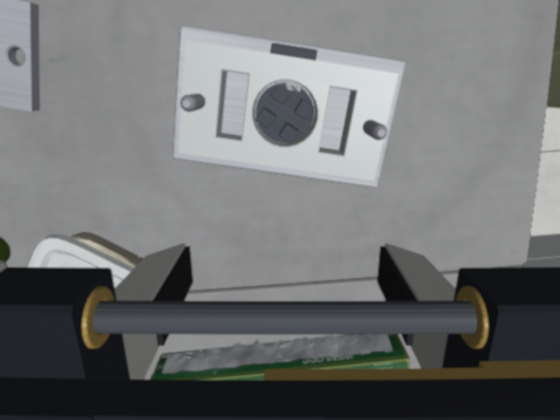

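Wrist view: the base spans (175–405, 28–187), with the well at (285,112) and the cross visible. I'll enlarge it to measure.

Run:
```python
from h import *
a=cv2.imread('pics/w1.png')[20:195,170:415]
cv2.imwrite('pics/c2.png',cv2.resize(a,None,fx=3.2,fy=3.2,interpolation=cv2.INTER_CUBIC))
```

```text
(no output)
```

View pics/c2.png

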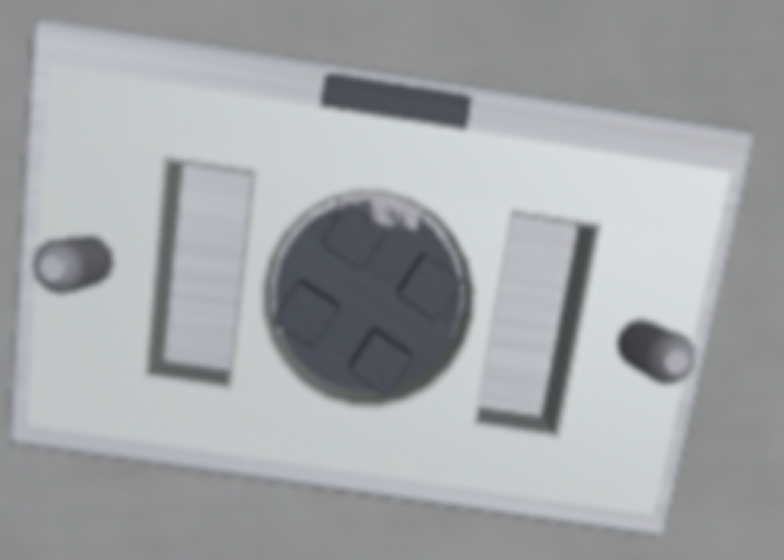

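Run:
```python
from h import *
import pickle
m=pickle.load(open('w1.pkl','rb'))
f=lambda a,b,z=.04:onz(m,170+(a+.5)/3.2-.5,20+(b+.5)/3.2-.5,z)[:2]
L=np.mean([f(*p) for p in((166,158),(254,170),(229,384),(148,374))],0)
R=np.mean([f(*p) for p in((512,210),(598,225),(557,433),(477,422))],0)
print('cav',L,R,(L+R)/2);d=R-L;print('yaw',np.arctan2(-d[0],d[1]))
C=np.array([f(*p) for p in((38,70),(732,168),(655,515),(25,430))]);print(C,C.mean(0))
print('well',f(368,297))
tips=[f(55,266,.08),f(678,360,.08)];d=tips[1]-tips[0];print('tips',tips,sum(tips)/2,np.arctan2(-d[0],d[1]))
pb=[f(97,256,.04),f(634,342,.04)];print('pinbase',pb)
S=[f(*p,.039) for p in((355,235),(430,285),(382,360),(307,312))]
for a,b in((0,1),(3,2),(0,3),(1,2)):
  d=S[b]-S[a];print('square side',np.linalg.norm(d),np.arctan2(d[1],d[0]))
```

```text
cav [0.480725 0.124575] [0.477775 0.22225 ] [0.47925   0.1734125]
yaw 0.030193022989732525
[[0.4346 0.074 ]
 [0.4258 0.2668]
 [0.5268 0.2704]
 [0.5344 0.0796]] [0.4804 0.1727]
well [0.4785 0.1732]
tips [array([0.4817, 0.0936]), array([0.4769, 0.2541])] [0.4793  0.17385] 0.029897630688179543
pinbase [array([0.4808, 0.0953]), array([0.4774, 0.2515])]
square side 0.02559238167892937 1.173600643048991
square side 0.025700778198334783 1.1837871511706273
square side 0.025592381678929393 -0.39719568374590536
square side 0.025330811277967363 -0.3929690749502004
```

Request:
{"name": "arm_command", "arguments": {
  "moves": [
    [[0.033,-0.173,0],[0,0,-0.075],0.09],
    [[0.033,-0.173,0],[0,0,-0.075],0.09],
    [[0.033,-0.173,0],[0,0,-0.075],0.09],
    [[0.033,-0.173,0],[0,0,-0.075],0.09],
    [[0.033,-0.173,0],[0,0,-0.075],0.09]
  ]
}}

```text
time: 2.65
tool_pos: [0.5293, -0.0006, 0.2265]
tool_rot: [-3.141, -0.001, -2.907]
contact_force: [0.6, 0.3, -0.4]
opening: 0.0898
grip_force: 0.0
```

Request:
{"name": "arm_command", "arguments": {
  "moves": [
    [[0.046,-0.17,0],[0,0,0],0.06],
    [[0.046,-0.17,0],[0,0,0],0.06],
    [[0.046,-0.17,0],[0,0,0],0.06],
    [[0.046,-0.17,0],[0,0,0],0.06],
    [[0.046,-0.17,0],[0,0,0],0.06]
  ]
}}

```text
time: 3.15
tool_pos: [0.5256, -0.1757, 0.2262]
tool_rot: [-3.141, -0.001, -2.905]
contact_force: [0.3, 0.8, 0.4]
opening: 0.0606
grip_force: 0.0
```

Run:
```python
from h import *
import pickle
s=robot.observe();print(s['tool_pos'],s['tool_rot'],s['time'],s['qpos'])
im,m=snap('wrist','w2');pickle.dump(m,open('w2.pkl','wb'))
for X in((.469,-.171,.068),(.469,-.091,.014),(.469,-.251,.014)):print(proj(m,X))
a=cv2.imread('pics/w2.png')[10:200,140:420]
cv2.imwrite('pics/c3.png',cv2.resize(a,None,fx=2.8,fy=2.8,interpolation=cv2.INTER_CUBIC))
```

```text
[ 0.52557562 -0.17572794  0.22622488] [-3.14129142e+00 -5.68262679e-04 -2.90545402e+00] 3.15 [-4.60626077e-01  3.96185025e-01  1.44324595e+00 -6.17817687e-04
  1.30240423e+00 -2.26739722e+00]
[305.85037532 117.69738222]
[379.90909665 131.79612734]
[223.28503188  93.08509511]
```

View pics/c3.png

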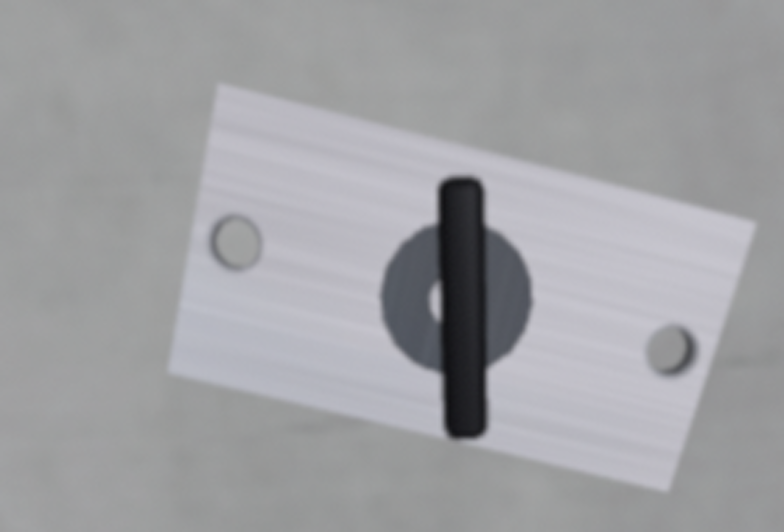

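Run:
```python
from h import *
import pickle
m=pickle.load(open('w2.pkl','rb'))
f=lambda a,b,z:onz(m,140+(a+.5)/2.8-.5,10+(b+.5)/2.8-.5,z)[:2]
H=[f(237,242,.014),f(671,350,.014)];d=H[1]-H[0];print(H,sum(H)/2,np.linalg.norm(d),np.arctan2(-d[0],d[1]))
C=[f(*p,.014) for p in((218,84),(756,220),(668,492),(168,374))];print('plate',np.mean(C,0))
B=[f(461,178,.068),f(466,438,.068)];d=B[1]-B[0];b=sum(B)/2;print('bar',b,np.linalg.norm(d),np.arctan2(d[1],d[0]))
s=robot.observe();p=s['tool_pos'];y=s['tool_rot'][2]
c=sum(H)/2*.5+b*.5;e=c-p[:2];print('shift',np.cos(y)*e[0]+np.sin(y)*e[1],np.sin(y)*e[0]-np.cos(y)*e[1],y)
```

```text
[array([ 0.4716, -0.2495]), array([ 0.4719, -0.0907])] [ 0.47175 -0.1701 ] 0.15880028337506202 -0.001889166518292624
plate [ 0.47255 -0.1704 ]
bar [ 0.47205 -0.17075] 0.0777613014294385 0.2721170845395492
shift 0.051439450115237026 0.015815671163492764 -2.9037889919016333
```

Request:
{"name": "arm_command", "arguments": {
  "moves": [
    [[0.052,0.0155,0.0],[0,0,-0.024],0.06],
    [[0.052,0.0155,0.04],[0,0,-0.024],0.06],
    [[0.052,0.0155,0.085],[0,0,-0.024],0.06],
    [[0.052,0.0155,0.12],[0,0,-0.024],0.06],
    [[0.052,0.0155,0.15],[0,0,-0.024],0.06]
  ]
}}

```text
time: 3.7
tool_pos: [0.4712, -0.1682, 0.0752]
tool_rot: [3.14, -0.001, -2.875]
contact_force: [0.9, -0.1, 0.2]
opening: 0.0597
grip_force: 0.0
```

Request:
{"name": "arm_command", "arguments": {
  "moves": [
    [[0,0,0.02],[0,0,0],0.05],
    [[0,0,0.037],[0,0,0],0.04],
    [[0,0,0.037],[0,0,0],0.0],
    [[0,0,0.037],[0,0,0],0.0],
    [[0,0,0.037],[0,0,0],0.0]
  ],
  "squeeze": 25
}}

```text
time: 4.2
tool_pos: [0.4725, -0.1701, 0.0408]
tool_rot: [-3.14, 0.001, -2.875]
contact_force: [0.0, 1.1, 0.5]
opening: 0.0245
grip_force: 0.0
```

Request:
{"name": "arm_command", "arguments": {
  "moves": [
    [[0,0,0],[0,0,0],0.0],
    [[0,0,0],[0,0,0],0.0],
    [[0,0,0],[0,0,0],0.0],
    [[0,0,0],[0,0,0],0.0],
    [[0,0,0],[0,0,0],0.0]
  ]
}}

```text
time: 4.7
tool_pos: [0.4723, -0.1705, 0.0407]
tool_rot: [-3.141, 0.001, -2.876]
contact_force: [0.1, 1.7, 6.4]
opening: 0.0133
grip_force: 25.0
```

Request:
{"name": "arm_command", "arguments": {
  "moves": [
    [[0,0,-0.015],[0,0,0],0.0],
    [[0,0,-0.04],[0,0,0],0.0],
    [[0,0,-0.075],[0,0,0],0.0],
    [[0,0,-0.11],[0,0,0],0.0],
    [[0,0,-0.13],[0,0,0],0.0]
  ]
}}

```text
time: 5.2
tool_pos: [0.4719, -0.1706, 0.1717]
tool_rot: [-3.14, 0.001, -2.876]
contact_force: [0.5, -0.3, -5.7]
opening: 0.0141
grip_force: 25.0
```

Run:
```python
from h import *
s=robot.observe();print(s)
p=s['tool_pos'];y=s['tool_rot'][2]
e=np.array([.4798,.1731])-p[:2];print('shift',np.cos(y)*e[0]+np.sin(y)*e[1],np.sin(y)*e[0]-np.cos(y)*e[1],y)
```

```text
{'time': 5.2, 'qpos': array([-4.99734377e-01,  3.52148300e-01,  1.67259345e+00, -1.80646288e-04,
        1.11506417e+00, -2.33635146e+00]), 'qvel': array([-2.73817188e-03, -2.09455283e-01, -2.41035681e-01, -9.62954393e-04,
        4.73095754e-01,  3.98581727e-04]), 'joint_efforts': array([-1.00705333e-01, -4.40346873e+01, -2.31386572e+01, -1.45977396e-01,
        3.56275134e-02,  2.68598218e-03]), 'tool_pos': array([ 0.47186737, -0.17063368,  0.17170511]), 'tool_rot': array([-3.14023751e+00,  1.17572641e-03, -2.87569173e+00]), 'contact_force': array([ 0.46981403, -0.32883015, -5.68383362]), 'torque': array([ 0.06303628, -0.14846831,  0.04053273]), 'grip_force': 24.990406930446625, 'opening': 0.014064254352939017}
shift -0.09797970784236101 0.3295690262079118 -2.875691734989203
```

Request:
{"name": "arm_command", "arguments": {
  "moves": [
    [[-0.004,0.013,0],[0,0,0],0.0],
    [[-0.012,0.04,0],[0,0,0],0.0],
    [[-0.022,0.075,0],[0,0,-0.01],0.0],
    [[-0.034,0.115,0],[0,0,-0.02],0.0],
    [[-0.046,0.155,0],[0,0,-0.032],0.0]
  ]
}}

```text
time: 5.7
tool_pos: [0.4735, -0.0066, 0.1678]
tool_rot: [3.14, -0.003, -2.844]
contact_force: [2.0, 0.1, -6.9]
opening: 0.0139
grip_force: 25.0
```

```bash
cat > go.py <<'E'
from h import *
import sys
s=robot.observe()
p=s['tool_pos'];y=s['tool_rot'][2]
e=np.array([float(sys.argv[1]),float(sys.argv[2])])-p[:2];print(s['time'],p,'shift',np.cos(y)*e[0]+np.sin(y)*e[1],np.sin(y)*e[0]-np.cos(y)*e[1],y,'F',s['contact_force'])
E
python3 go.py .4798 .1731
```

```text
5.7 [ 0.47352524 -0.00659343  0.16775469] shift -0.058692694049192515 0.16995372339012724 -2.8439757915474346 F [ 2.02404619  0.06822538 -6.90313043]
```

Request:
{"name": "arm_command", "arguments": {
  "moves": [
    [[-0.014,0.04,0],[0,0,0],0.0],
    [[-0.029,0.085,0],[0,0,0],0.0],
    [[-0.043,0.125,0],[0,0,0],0.0],
    [[-0.054,0.155,0],[0,0,0],0.0],
    [[-0.058,0.168,0],[0,0,0],0.0]
  ]
}}

```text
time: 6.2
tool_pos: [0.4795, 0.172, 0.1677]
tool_rot: [3.14, -0.003, -2.84]
contact_force: [0.5, 0.0, -6.7]
opening: 0.0139
grip_force: 25.0
```

Request:
{"name": "arm_command", "arguments": {
  "moves": [
    [[0,0,0],[0,0,0],0.0],
    [[0,0,0],[0,0,0],0.0],
    [[0,0,0],[0,0,0],0.0],
    [[0,0,0],[0,0,0],0.0],
    [[0,0,0],[0,0,0],0.0]
  ]
}}

```text
time: 6.7
tool_pos: [0.4815, 0.168, 0.1697]
tool_rot: [-3.141, -0.0, -2.845]
contact_force: [-0.0, 0.1, -6.4]
opening: 0.0137
grip_force: 25.0
```

```bash
python3 go.py .4798 .1731
python3 - <<'E'
from h import *
import pickle
im,m=snap('wrist','w3');pickle.dump(m,open('w3.pkl','wb'))
snap('top','t3');snap('scene','s3')
a=cv2.imread('pics/t3.png')[215:305,95:220]
b=cv2.imread('pics/s3.png')[180:320,200:330]
A=cv2.resize(a,(400,288),interpolation=cv2.INTER_CUBIC);B=cv2.resize(b,(400,431),interpolation=cv2.INTER_CUBIC)
W=cv2.imread('pics/w3.png')[0:260,140:420]; W=cv2.resize(W,(400,371))
out=np.zeros((600,800,3),np.uint8);out[:371,:400]=W;out[:288,400:]=A
out[300:600,400:]=cv2.resize(b,(279,300))[:, :].repeat(1,0) if False else cv2.resize(cv2.imread('pics/s3.png')[190:310,190:350],(400,300),interpolation=cv2.INTER_CUBIC)
cv2.imwrite('pics/c4.png',out)
E
```

```text
6.7 [0.48147654 0.16802173 0.16967874] shift 0.00011853449043980595 0.0053465498804832435 -2.8448848101584585 F [-0.04214677  0.12912341 -6.41612269]
```

View pics/c4.png

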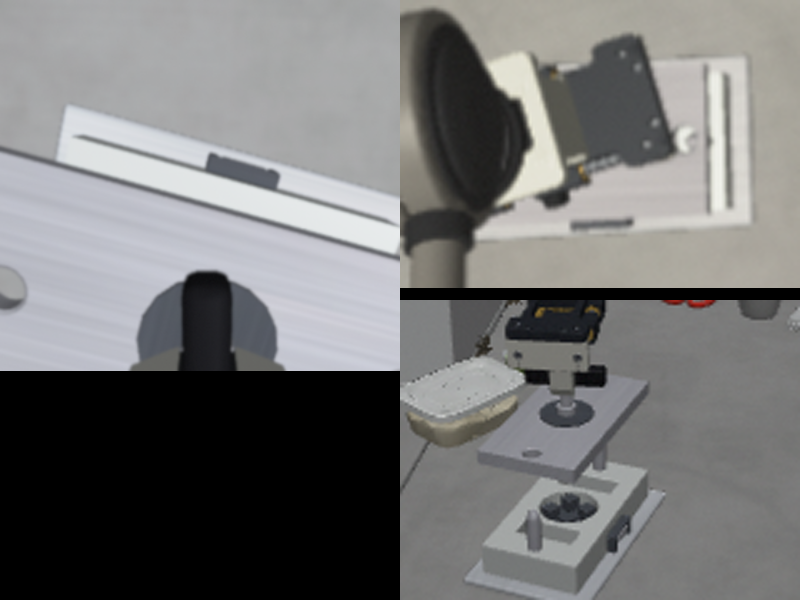

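Request:
{"name": "arm_command", "arguments": {
  "moves": [
    [[0.0005,0.0055,0],[0,0,0],0.0],
    [[0.0005,0.0055,0.01],[0,0,0],0.0],
    [[0.0005,0.0055,0.02],[0,0,0],0.0],
    [[0.0005,0.0055,0.03],[0,0,0],0.0],
    [[0.0005,0.0055,0.036],[0,0,0],0.0]
  ]
}}

```text
time: 7.35
tool_pos: [0.4786, 0.1738, 0.132]
tool_rot: [3.141, -0.002, -2.843]
contact_force: [0.0, -0.3, -5.4]
opening: 0.0133
grip_force: 25.0
```

Request:
{"name": "arm_command", "arguments": {
  "moves": [
    [[0,0,0],[0,0,0],0.0],
    [[0,0,0],[0,0,0],0.0],
    [[0,0,0],[0,0,0],0.0],
    [[0,0,0],[0,0,0],0.0],
    [[0,0,0],[0,0,0],0.0]
  ]
}}

```text
time: 7.85
tool_pos: [0.4795, 0.174, 0.134]
tool_rot: [-3.141, 0.001, -2.843]
contact_force: [0.5, -0.4, -6.0]
opening: 0.0139
grip_force: 25.0
```

```bash
python3 go.py .4795 .1732
python3 - <<'E'
from h import *
import pickle
im,m=snap('wrist','w4');pickle.dump(m,open('w4.pkl','wb'))
snap('top','t4');snap('scene','s4')
W=cv2.imread('pics/w4.png')[0:270]
S=cv2.resize(cv2.imread('pics/s4.png')[215:315,205:305],(330,330),interpolation=cv2.INTER_CUBIC)
T=cv2.resize(cv2.imread('pics/t4.png')[225:300,100:215],(460,300),interpolation=cv2.INTER_CUBIC)
out=np.zeros((600,800,3),np.uint8);out[:270,:560]=W;out[270:,:330]=S;out[300:,340:]=T
cv2.imwrite('pics/c5.png',out)
E
```

```text
7.85 [0.47947879 0.17401749 0.1340115 ] shift 0.0002199113562492164 -0.0007876433167336778 -2.84339065890623 F [ 0.5322764  -0.43842909 -6.02256719]
```

View pics/c5.png

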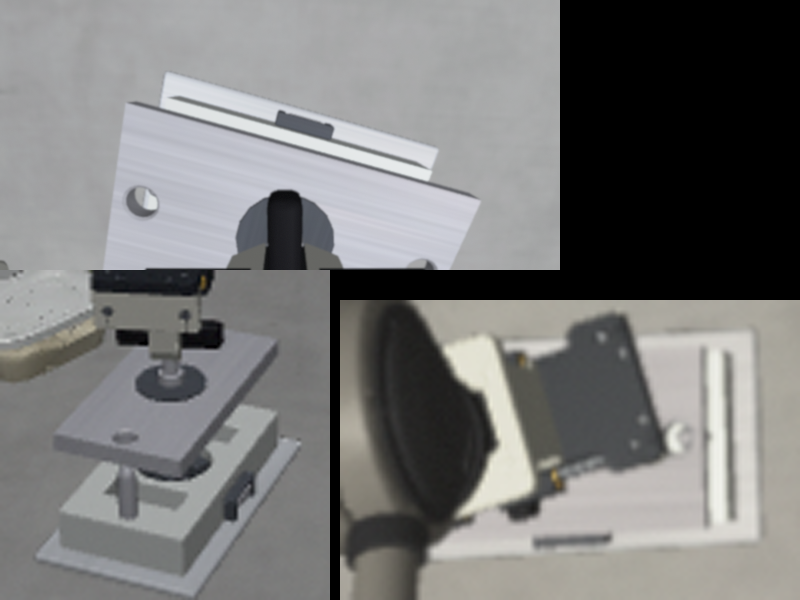

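Run:
```python
from h import *
import pickle
m=pickle.load(open('w4.pkl','rb'))
f=lambda a,b,z:onz(m,a,b,z)[:2]
a,b=f(127,103,.1073),f(479,200,.1073);d=b-a;print('plate edge',a,b,np.arctan2(-d[0],d[1]),(a+b)/2)
a,b=f(173,97,.04),f(432,170,.04);d=b-a;print('block edge',a,b,np.arctan2(-d[0],d[1]),(a+b)/2)
a,b=f(166,72,.008),f(438,150,.008);d=b-a;print('foot edge',a,b,np.arctan2(-d[0],d[1]),(a+b)/2)
h=f(142,201,.1073);y=.03;print('hole',h,'expected pin',np.array([.479,.1734])-.08*np.array([-np.sin(y),np.cos(y)]))
print(proj(m,[.4814,.0934,.082]))
```

```text
plate edge [0.4324 0.0782] [0.427  0.2664] 0.028685009697881635 [0.4297 0.1723]
block edge [0.4313 0.0812] [0.4264 0.2666] 0.026423190820186047 [0.42885 0.1739 ]
foot edge [0.4192 0.0638] [0.4135 0.2795] 0.02641944257342858 [0.41635 0.17165]
hole [0.4804 0.0945] expected pin [0.48139964 0.093436  ]
[155.44383422 188.86030245]
```

Request:
{"name": "arm_command", "arguments": {
  "moves": [
    [[0.0,-0.0008,0.004],[0,0,0],0.0],
    [[0.0,-0.0008,0.008],[0,0,0],0.0],
    [[0.0,-0.0008,0.012],[0,0,0],0.0],
    [[0.0,-0.0008,0.016],[0,0,0],0.0],
    [[0.0,-0.0008,0.02],[0,0,0],0.0]
  ]
}}

```text
time: 8.5
tool_pos: [0.4794, 0.1732, 0.1132]
tool_rot: [-3.142, -0.0, -2.843]
contact_force: [0.6, 0.7, -6.0]
opening: 0.0138
grip_force: 25.0
```

```bash
python3 go.py .4795 .1732; python3 -c "
from h import *
s=robot.observe();print(s['torque'])"
```

```text
8.5 [0.47943791 0.17320627 0.11318575] shift -5.750625593245235e-05 -2.4243477635381595e-05 -2.8433409792435262 F [ 0.59583313  0.67349526 -5.95907143]
[ 0.10228815 -0.13238506 -0.0167103 ]
```

Request:
{"name": "arm_command", "arguments": {
  "moves": [
    [[0.0,0,0.005],[0,0,0],0.0],
    [[0.0,0,0.01],[0,0,0],0.0],
    [[0.0,0,0.016],[0,0,0],0.0],
    [[0.0,0,0.022],[0,0,0],0.0],
    [[0.0,0,0.027],[0,0,0],0.0]
  ]
}}

```text
time: 9.0
tool_pos: [0.4794, 0.1732, 0.086]
tool_rot: [-3.142, -0.0, -2.843]
contact_force: [0.7, 0.4, -6.5]
opening: 0.0138
grip_force: 25.0
```

Request:
{"name": "arm_command", "arguments": {
  "moves": [
    [[0.0,0,0.001],[0,0,0],0.0],
    [[0.0,0,0.002],[0,0,0],0.0],
    [[0.0,0,0.003],[0,0,0],0.0],
    [[0.0,0,0.004],[0,0,0],0.0],
    [[0.0,0,0.005],[0,0,0],0.0]
  ]
}}

```text
time: 9.5
tool_pos: [0.4796, 0.1732, 0.0818]
tool_rot: [-3.141, 0.0, -2.843]
contact_force: [0.3, 0.3, -7.0]
opening: 0.0138
grip_force: 25.0
```

Request:
{"name": "arm_command", "arguments": {
  "moves": [
    [[0.0,0,0.0005],[0,0,0],0.0],
    [[0.0,0,0.001],[0,0,0],0.0],
    [[0.0,0,0.0015],[0,0,0],0.0],
    [[0.0,0,0.002],[0,0,0],0.0],
    [[0.0,0,0.002],[0,0,0],0.0]
  ]
}}

```text
time: 10.0
tool_pos: [0.4796, 0.1732, 0.0798]
tool_rot: [-3.141, 0.0, -2.843]
contact_force: [-0.9, -0.6, -4.0]
opening: 0.0136
grip_force: 25.0
```

Request:
{"name": "arm_command", "arguments": {
  "moves": [
    [[0,0,0],[0,0,0.1],0.0],
    [[0,0,0],[0,0,0.24],0.0],
    [[0,0,0],[0,0,0.38],0.0],
    [[0,0,0],[0,0,0.52],0.0],
    [[0,0,0],[0,0,0.62],0.0]
  ]
}}

```text
time: 10.5
tool_pos: [0.4796, 0.173, 0.0798]
tool_rot: [-3.141, 0.0, 2.815]
contact_force: [0.1, -1.0, -3.9]
opening: 0.0139
grip_force: 25.0
```

Request:
{"name": "arm_command", "arguments": {
  "moves": [
    [[0,0,0],[0,0,0.03],0.0],
    [[0,0,0],[0,0,0.07],0.0],
    [[0,0,0],[0,0,0.07],0.0],
    [[0,0,0],[0,0,0.07],0.0],
    [[0,0,0],[0,0,0.07],0.0]
  ],
  "squeeze": 10
}}

```text
time: 11.0
tool_pos: [0.4796, 0.1731, 0.0797]
tool_rot: [-3.141, 0.0, 2.751]
contact_force: [0.4, -2.2, -3.5]
opening: 0.0141
grip_force: 10.0
```

```bash
python3 -c "
from h import *
s=robot.observe();print(s['tool_pos'],s['tool_rot'],s['contact_force'],s['torque'])"
```

```text
[0.47959288 0.17311388 0.07973523] [-3.14146215e+00  2.15856867e-04  2.75051470e+00] [ 0.39512878 -2.22667817 -3.4838018 ] [-0.23197027 -0.16070499 -0.06249827]
```

Request:
{"name": "arm_command", "arguments": {
  "moves": [
    [[0,0,0.0006],[0,0,0],0.0],
    [[0,0,0.0012],[0,0,0],0.0],
    [[0,0,0.0018],[0,0,0],0.0],
    [[0,0,0.0024],[0,0,0],0.0],
    [[0,0,0.003],[0,0,0],0.0]
  ]
}}

```text
time: 11.5
tool_pos: [0.4796, 0.1732, 0.0767]
tool_rot: [-3.142, 0.0, 2.75]
contact_force: [-0.4, -2.1, -3.8]
opening: 0.0142
grip_force: 10.0
```

It's sinking freely, so the key is in the slot. Continuing down.

Request:
{"name": "arm_command", "arguments": {
  "moves": [
    [[0,0,0.001],[0,0,0],0.0],
    [[0,0,0.002],[0,0,0],0.0],
    [[0,0,0.003],[0,0,0],0.0],
    [[0,0,0.004],[0,0,0],0.0],
    [[0,0,0.005],[0,0,0],0.0]
  ]
}}

```text
time: 12.0
tool_pos: [0.4796, 0.1732, 0.0716]
tool_rot: [-3.142, 0.0, 2.75]
contact_force: [-0.1, -1.5, -3.4]
opening: 0.014
grip_force: 10.0
```

Request:
{"name": "arm_command", "arguments": {
  "moves": [
    [[0,0,0.0005],[0,0,0],0.0],
    [[0,0,0.001],[0,0,0],0.0],
    [[0,0,0.0015],[0,0,0],0.0],
    [[0,0,0.0015],[0,0,0],0.0],
    [[0,0,0.0015],[0,0,0],0.0]
  ]
}}

```text
time: 12.5
tool_pos: [0.4796, 0.1732, 0.0702]
tool_rot: [-3.142, 0.0, 2.75]
contact_force: [0.0, -1.5, -3.9]
opening: 0.0138
grip_force: 10.0
```

Request:
{"name": "arm_command", "arguments": {
  "moves": [
    [[0,0,0],[0,0,0],0.0],
    [[0,0,0],[0,0,0.1],0.0],
    [[0,0,0],[0,0,0.22],0.0],
    [[0,0,0],[0,0,0.34],0.0],
    [[0,0,0],[0,0,0.45],0.0]
  ],
  "squeeze": 35
}}

```text
time: 13.0
tool_pos: [0.4793, 0.1729, 0.0702]
tool_rot: [-3.141, 0.0, 2.296]
contact_force: [-0.3, -3.5, -3.1]
opening: 0.0139
grip_force: 35.0
```

Request:
{"name": "arm_command", "arguments": {
  "moves": [
    [[0,0,0],[0,0,0.08],0.0],
    [[0,0,0],[0,0,0.18],0.0],
    [[0,0,0],[0,0,0.28],0.0],
    [[0,0,0],[0,0,0.38],0.0],
    [[0,0,0],[0,0,0.45],0.0]
  ]
}}

```text
time: 13.5
tool_pos: [0.479, 0.1729, 0.0702]
tool_rot: [-3.14, 0.001, 1.847]
contact_force: [-0.6, -3.8, -2.8]
opening: 0.014
grip_force: 35.0
```

```bash
python3 -c "
from h import *
s=robot.observe();print(s['tool_pos'],s['tool_rot'],s['contact_force'],s['torque'])"
```

```text
[0.47904851 0.17287426 0.07016847] [-3.14035944e+00  5.88835394e-04  1.84688110e+00] [-0.5547171  -3.79880561 -2.81809159] [-0.65806724  0.09560577  0.26624633]
```

Torque is about 0.27 N m, which means the rotor is being turned. 0.25 rad to go.

Request:
{"name": "arm_command", "arguments": {
  "moves": [
    [[0,0,0],[0,0,0.05],0.0],
    [[0,0,0],[0,0,0.1],0.0],
    [[0,0,0],[0,0,0.14],0.0],
    [[0,0,0],[0,0,0.17],0.0],
    [[0,0,0],[0,0,0.17],0.0]
  ]
}}

```text
time: 14.0
tool_pos: [0.4791, 0.1729, 0.0701]
tool_rot: [-3.14, 0.001, 1.68]
contact_force: [-2.6, -4.3, -1.0]
opening: 0.0139
grip_force: 35.0
```

```bash
python3 -c "
from h import *
s=robot.observe();print(s['tool_pos'],s['tool_rot'],s['contact_force'],s['torque'])"
```

```text
[0.47905584 0.17291567 0.07014973] [-3.14047521e+00  5.75394318e-04  1.67977050e+00] [-2.56441567 -4.31811334 -0.95730436] [-0.75908264  0.35664321  0.12593672]
```

Request:
{"name": "arm_command", "arguments": {
  "moves": [
    [[0,0,0],[0,0,0.02],0.0],
    [[0,0,0],[0,0,0.04],0.0],
    [[0,0,0],[0,0,0.06],0.0],
    [[0,0,0],[0,0,0.08],0.0],
    [[0,0,0],[0,0,0.08],0.0]
  ]
}}

```text
time: 14.5
tool_pos: [0.479, 0.1729, 0.0701]
tool_rot: [-3.14, 0.001, 1.599]
contact_force: [-2.8, -4.1, -0.7]
opening: 0.014
grip_force: 35.0
```

```bash
python3 -c "
from h import *
s=robot.observe();print(s['tool_pos'],s['tool_rot'],s['contact_force'],s['torque'])"
```

```text
[0.47902356 0.17294233 0.07014533] [-3.14045091e+00  5.99592326e-04  1.59925050e+00] [-2.81468653 -4.1330325  -0.66189525] [-0.91908231  0.41494584  0.1789857 ]
```

Request:
{"name": "arm_command", "arguments": {
  "moves": [
    [[0,0,0],[0,0,0.015],0.0],
    [[0,0,0],[0,0,0.03],0.0],
    [[0,0,0],[0,0,0.045],0.0],
    [[0,0,0],[0,0,0.06],0.0],
    [[0,0,0],[0,0,0.06],0.0]
  ]
}}

```text
time: 15.0
tool_pos: [0.479, 0.173, 0.0701]
tool_rot: [-3.14, 0.001, 1.539]
contact_force: [-3.1, -4.5, 0.3]
opening: 0.0139
grip_force: 35.0
```

```bash
python3 -c "
from h import *
s=robot.observe();print(s['tool_pos'],s['tool_rot'],s['contact_force'],s['torque'])"
```

```text
[0.47900473 0.17296975 0.07013551] [-3.14044826e+00  6.43073184e-04  1.53942837e+00] [-3.12531271 -4.47004682  0.28238624] [-0.85528301  0.49183511  0.15381175]
```

Request:
{"name": "arm_command", "arguments": {
  "moves": [
    [[0,0,0],[0,0,-0.02],0.0],
    [[0,0,0],[0,0,-0.04],0.0],
    [[0,0,0],[0,0,-0.04],0.0],
    [[0,0,0],[0,0,-0.04],0.06],
    [[0,0,0],[0,0,-0.04],0.06]
  ]
}}

```text
time: 15.5
tool_pos: [0.4806, 0.1738, 0.0708]
tool_rot: [3.139, -0.001, 1.579]
contact_force: [0.4, 0.2, -0.2]
opening: 0.0254
grip_force: 0.0
```

Request:
{"name": "arm_command", "arguments": {
  "moves": [
    [[0,0,0],[0,0,0],0.06],
    [[0,0,-0.0],[0,0,0],0.06],
    [[0,0,-0.02],[0,0,0],0.06],
    [[0,0,-0.05],[0,0,0],0.06],
    [[0,0,-0.09],[0,0,0],0.06]
  ]
}}

```text
time: 16.0
tool_pos: [0.4786, 0.1731, 0.1601]
tool_rot: [-3.139, 0.001, 1.58]
contact_force: [0.6, -0.6, -0.2]
opening: 0.0593
grip_force: 0.0
```

Request:
{"name": "arm_command", "arguments": {
  "moves": [
    [[0,0.02,-0.03],[0,0,0],0.06],
    [[-0.05,0.02,-0.05],[0,0,0],0.06],
    [[-0.05,0.02,-0.06],[0,0,0],0.06],
    [[-0.05,0.02,-0.06],[0,0,0],0.06],
    [[-0.05,0.02,-0.06],[0,0,0],0.06]
  ]
}}

```text
time: 16.5
tool_pos: [0.4996, 0.1238, 0.2197]
tool_rot: [-3.141, -0.0, 1.579]
contact_force: [0.0, 0.5, 0.0]
opening: 0.0598
grip_force: 0.0
```

Run:
```python
from h import *
import pickle
s=robot.observe();print(s['tool_pos'],s['tool_rot'],s['contact_force'])
im,m=snap('wrist','w5');pickle.dump(m,open('w5.pkl','wb'));print(proj(m,[.479,.1733,.09]))
```

```text
[0.49964846 0.12382479 0.2197114 ] [-3.14105708e+00 -4.02917010e-04  1.57945254e+00] [0.02878628 0.49268859 0.00246363]
[257.61063053 127.71123573]
```

View pics/w5.png

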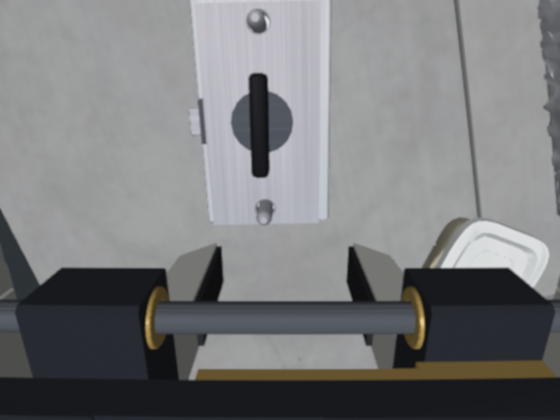

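The wrist view shows the plate flat, with both pins through it at (258,20) and (264,211). The bar runs (259,75)–(260,176), along the block's long side, and the bolt is out at (195,121). I'll hand it in.

```bash
python3 -c "
from h import *
print(robot.hand_in())"
```

```text
the job is handed in; nothing more can be done
None
```

The press is closed and locked: the plate lies flat over both pins, and the key dropped about 10 mm into the slot and was turned clockwise until its bar stood square to the block, with the bolt out. I never felt a hard stop. The job was handed in at about 16.5 s; no verdict came back.

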